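Switch on the bench's dust extractor

TASK

Switch on the dust extractor at its switch box on the bench: press the bar-shaped knob fully down against its spring, turn it clockwise (seen from above) past the safety stop as far as it will go, then let go so that it springs back up. Leave the round knob of the lamp's box next to it as it is set.

Things in the scene. Friction and masses are not known exactly. Their poses are not given: they have to be found in the camera images.
- switch_grip (a point): Grip point on the vertical axis of the extractor's black knob: an upright bar 56 mm long, 16 wide, 34 high on a round skirt 60 mm across that moves with it; fingertips may rest on the skirt. Point: 22 mm above the skirt's top, 12 below the bar's top, 46 above the box's lid. x runs along the bar (white line at its -x end), z up. Box: grey steel, 130 x 150 x 60 mm high, knob in mid-lid.
- switch_push (a joint): How far the extractor's knob is pressed down: 0 = up, 0.012 m = fully down. The spring takes 3 N to start and 8 N fully down, and lifts the knob when let go. Two steel lugs on the skirt's edge (out to 40 mm from the axis) must pass under two small fixed steel stops, 33 to 49 mm from the axis, 2 mm higher than the raised skirt's top.
- switch_turn (a joint): Turn of the extractor's knob, rad: 0 = off, growing clockwise seen from above, end stop at 1.3 (on, 75 degrees). Starts at 0 to 0.12. With the knob up the safety stop blocks it at about 0.28; pressed over 9 mm it passes, and must stay pressed until 0.95. Light friction (0.05 N m); stays where it is left. White dots on the lid show where the white line points when off and on.
- lamp_mark (a point): Pointer mark at the rim of the lamp's round black knob (48 mm across, 34 mm high, no bar), at the outer end of its white line, 22 mm from its axis and 94 mm above the bench. The knob stands in the middle of a grey box of the same size as the extractor's and turns easily; leave it alone.
Not all that is in view belongs to the job. What is shaped like the part that bears switch_grip but orange or red is not meant.

How it is judged:
By the outcome, as a careful person would: the job done as asked, in the order asked, and still so for the second after the job is handed in, with the robot touching nothing.
It also fails if it takes over 32 s, if anything falls off the work surface, if the arm or the gripper's body presses on something with over 40 N, if the wrist force passes 120 N, or if a joint passes its speed limit or range.

ROBOT

A 7-joint arm with a two-finger parallel gripper is mounted at the origin on the work surface. World frame = base frame: x ahead of the robot, y to its left, z up, the work surface at z = 0. Lengths are in m, angles in rad, forces in N, time in s.
With the tool pointing down it reaches from about 0.425 to 0.825 m from the base axis. Payload 3.6 kg.
Tool frame: the origin (TCP) lies where the fingers leave the gripper's body, on its centre line; the fingertips stand 73 mm ahead of it and the grasp point (between the pads) lies 54 mm ahead of it (ctrl.hold_point_z is the distance from the TCP to the grasp point, in m); z points along the fingers, y is the direction in which the jaws open and shut (so a half turn about z gives the same grasp; the last joint's range is limited). The gripper opens to 85 mm and grips with 20 to 120 N. Pads are 22 mm wide; open, the fingers measure 114 mm over their backs; the gripper's body (76 mm by 85 mm) begins 54 mm behind the grasp point. The pads swing forward as they close: fully open they stand 13 mm farther back than shut.
Start: joints at [-1.262, 0.615, -0.013, 1.423, 0.008, 1.103, -0.04], TCP at [0.214, 0.614, 0.304] pointing down, gripper open.
Joint ranges: [-3.12, 3.12], [-0.3, 2.06], [-1.34, 1.32], [0.26, 2.42], [-1.36, 4.5], [0.01, 1.98], [-2.84, 2.84]. Speed limits (rad/s): [2.79, 2.79, 3.14, 3.14, 3.14, 3.14, 3.14].

INTERFACE

Orientations are given as a 3x3 rotation matrix whose columns are the frame's x, y, z axes.
In Python, from bench import ctrl gives the robot as it stands. The module is installed in compiled form; this text tells all that it offers.
- The arm moves only by the tool apply_moves, never from a script. Its argument "rows" is a list of rows, each an object of numbers: "dx", "dy", "dz": the shift along the tool's x, y, z in mm; "wx", "wy", "wz": the turn, a rotation vector about the tool's x, y, z in rad; "jaw": the opening in per cent of the stroke, from 0 (shut) to 100 (fully open). In form: [{"dx": .., "dy": .., "dz": .., "wx": .., "wy": .., "wz": .., "jaw": ..}, ...]. A call has exactly 5 rows; each row shifts and turns the commanded pose from where the row before left it, along the tool's axes as they then stand; what a row does not reach is not made up. A row lasts 1/12 s, in which the tool goes at most 41.7 mm and 7.16 degrees, less where a joint would pass 70% of its speed; a pose out of reach is approached as far as the arm can. A call is refused whole if a number of a shift passes 41.7 or a number of a turn 0.125, either way. A call with a gripper value outside its range is refused whole. The fingers move at their own pace and stop on an object; the grip force is fixed at half the most. Time passes only in rows, so rows that do not move let the fingers close, or fill a call up. It gives the time, the measured TCP pose, the force and the opening at its end, in the units of the state.
- ctrl.get_state(): the state, without advancing time (a new reading comes with each control period).
- ctrl.camera(name): name is "scene" or "top" or "wrist"; returns a dict with "pixels" (480x640x3 uint8, red, green, blue), "fx", "fy", "cx", "cy" (pixels), "cam_to_world" (4x4, takes a point from camera to world coordinates); the wrist camera has in their place "mount" (4x4, takes a point from camera to tool coordinates, whose origin is the TCP and whose axes are the flange's). Camera axes: x right, y up, looking along -z (the intrinsics and any distortion apply to the point x, -y, -z); pixel columns grow to the right and rows downward; lengths in m; the calibration is good to about 2 mm. A picture is of the moment at which its call begins: read the wrist's pose just before it. There is no depth.
- ctrl.sign_off(): hands the job in, once; it reports no verdict.
The state is a dict: "clock": time; "q": joint angles; "qvel": joint speeds; "joint_torque": joint torques, N m; "eef_pos": TCP position; "eef_rot": TCP orientation; "force": force on the tool from outside, world axes, zero at the start; "ft_torque": the same for the moment, N m; "width": finger opening in m.
Only numpy, scipy, OpenCV 4.12 (cv2) and the standard library are available. Lean on these libraries where they do the work, as an engineer would, in place of code of your own. Each camera call takes 0.05 s, during which the arm holds its last target. There are 200 camera calls.

## Working session

There is one attempt and no reset: what is moved stays moved. The work goes in short steps, Python scripts to look and compute and a tool call to move; the robot and the scene stay as the last step left them, time stands still between calls to the robot, and variables do not carry over. Pictures are saved under pics/ and viewed, about 8 in all and at most 12, crops included, and the job is handed in when it is done.

Besides the shell and the picture viewer there is one more tool, called after "Call:" as name(argument=value, ...) on one line, values as JSON. apply_moves: Moves the arm, as the interface text tells. Its arguments: {"type":"object","properties":{"rows":{"type":"array","items":{"type":"object","properties":{"dx":{"type":"number"},"dy":{"type":"number"},"dz":{"type":"number"},"wx":{"type":"number"},"wy":{"type":"number"},"wz":{"type":"number"},"jaw":{"type":"number"}}}}},"required":["rows"]}

```bash
mkdir -p pics; cat > h.py <<'E'
import numpy as np, cv2
from bench import ctrl
def snap(name,fn):
    s=ctrl.get_state(); c=ctrl.camera(name); cv2.imwrite('pics/'+fn,c['pixels'][:,:,::-1])
    if 'mount' in c:
        T=np.eye(4);T[:3,:3]=s['eef_rot'];T[:3,3]=s['eef_pos'];M=T@np.array(c['mount'])
    else: M=np.array(c['cam_to_world'])
    np.savez('pics/'+fn+'.npz',M=M,k=[c['fx'],c['fy'],c['cx'],c['cy']])
    return c
def ray(fn,u,v,z):
    d=np.load('pics/'+fn+'.npz');M=d['M'];fx,fy,cx,cy=d['k']
    r=M[:3,:3]@np.array([(u-cx)/fx,-(v-cy)/fy,-1]);o=M[:3,3]
    return o+r*(z-o[2])/r[2]
E
python3 - <<'E'
from h import *
for n in ('scene','top'):
    c=snap(n,n+'1.png'); print({k:v for k,v in c.items() if k!='pixels'})
s=ctrl.get_state();print(s)
E
```

```text
{'fx': 465.19418183831044, 'fy': 465.19418183831044, 'cx': 313.91166314953125, 'cy': 236.4895960030718, 'cam_to_world': array([[-0.20262296, -0.81344564,  0.5452065 ,  0.93175514],
       [ 0.97917369, -0.16104513,  0.12362584,  0.05508397],
       [-0.01276005,  0.5589013 ,  0.82913601,  0.86915132],
       [ 0.        ,  0.        ,  0.        ,  1.        ]])}
{'fx': 539.4746373115872, 'fy': 539.4746373115872, 'cx': 311.2172271711207, 'cy': 235.82346269304873, 'cam_to_world': array([[ 0.0645971 ,  0.97749251, -0.20083726,  0.22801059],
       [-0.99790649,  0.06264178, -0.01608266, -0.09045858],
       [-0.00313988,  0.2014557 ,  0.97949259,  1.02911767],
       [ 0.        ,  0.        ,  0.        ,  1.        ]])}
{'clock': 0.1, 'q': array([-1.26152013,  0.61585495, -0.01264426,  1.42478414,  0.00809177,
        1.10340999, -0.04038176]), 'qvel': array([-0.00018748, -0.00448817,  0.00314994, -0.00355024, -0.00284381,
       -0.00040363, -0.00034722]), 'joint_torque': array([ 2.00314476e-03, -4.70382893e+01,  2.60526873e-01, -1.71568805e+01,
        1.01601030e-02,  5.86875409e-03,  3.67048779e-05]), 'eef_pos': array([0.21397214, 0.61320313, 0.30281758]), 'eef_rot': array([[-9.44188772e-01,  3.29403926e-01, -7.84905134e-04],
       [ 3.29404861e-01,  9.44186031e-01, -2.27523637e-03],
       [-8.37532919e-06, -2.40680420e-03, -9.99997104e-01]]), 'force': array([-0.76910998, -0.87968841,  0.43304594]), 'ft_torque': array([ 0.02226689, -0.03129384, -0.02083756]), 'width': 0.08543751001469194}
```

View pics/scene1.png

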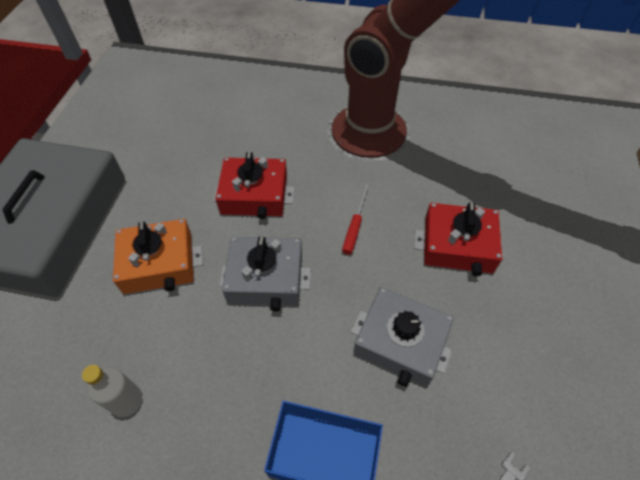

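View pics/top1.png

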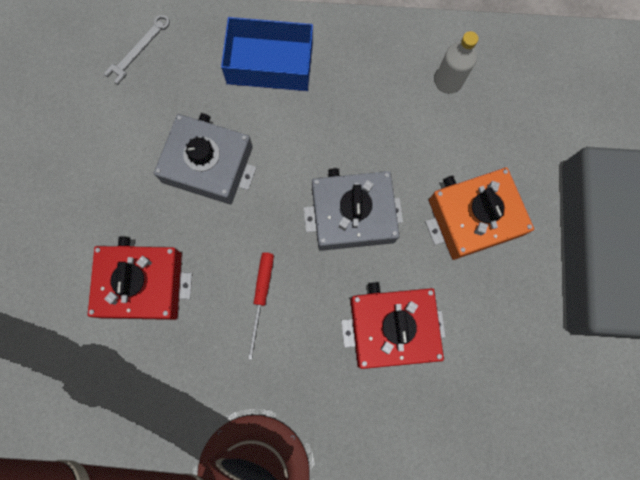

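Candidates, as pixels in top1: grey box with bar knob (356,207), red (400,326), red (127,280), orange (487,207), and grey lamp with round knob (200,151). By the description it is the grey one with the bar, so I'll check it in a close crop.

```bash
python3 - <<'E'
from h import *
im=cv2.imread('pics/top1.png')[155:260,290:420]
cv2.imwrite('pics/crop1.png',cv2.resize(im,None,fx=6,fy=5.7,interpolation=cv2.INTER_CUBIC))
print(ray('top1.png',356,207,.1),ray('top1.png',200,151,.09))
print(ray('scene1.png',262,255,.1))
E
```

```text
[ 0.47580267 -0.15125794  0.1       ] [0.56632443 0.1392309  0.09      ]
[ 0.48813027 -0.14987052  0.1       ]
```

View pics/crop1.png

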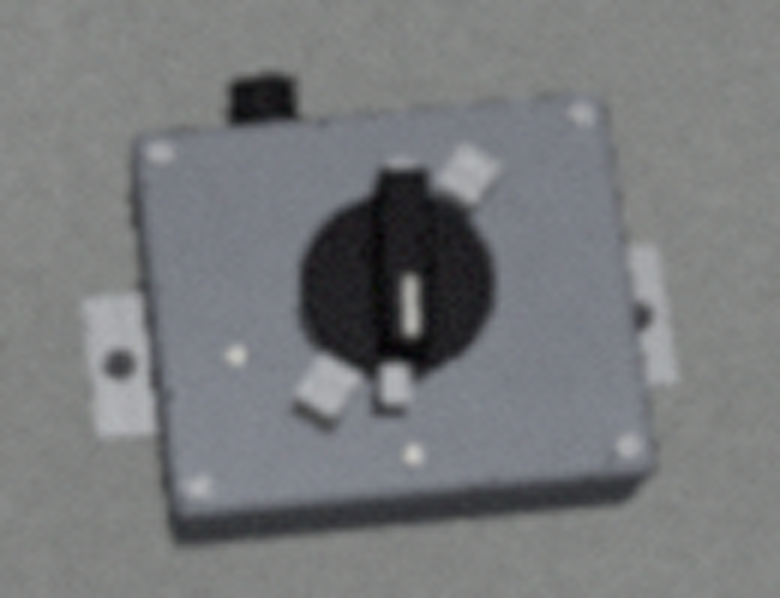

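The crop shows the grey box with the black bar at about (356,206). Its white line points toward the robot, with lugs at both bar ends, the stops on the clockwise side and two lid dots. That is the right one. I'll move toward it by an outward arc, staying high.

Call:
apply_moves(rows=[{"dx": -35.4,"dy": -20.8},{"dx": -35.4,"dy": -20.8},{"dx": -35.4,"dy": -20.8},{"dx": -35.4,"dy": -20.8},{"dx": -35.4,"dy": -20.8}])

```text
validation failed for argument at $.ro...
```

Call:
apply_moves(rows=[{"dx": -35.4,"dy": -20.8},{"dx": -35.4,"dy": -20.8},{"dx": -35.4,"dy": -20.8},{"dx": -35.4,"dy": -20.8},{"dx": -35.4,"dy": -20.8}])

```text
validation failed for argument at $.ro...
```

Call:
apply_moves(rows=[{"dx": -13.5,"dy": -38.6},{"dx": -13.5,"dy": -38.6},{"dx": -13.5,"dy": -38.6},{"dx": -13.5,"dy": -38.6},{"dx": -13.5,"dy": -38.6}])

```text
validation failed for argument at $.ro...
```

Call:
apply_moves(rows=[{"dx": -13.5,"dy": -38.6},{"dx": -13.5,"dy": -38.6},{"dx": -13.5,"dy": -38.6},{"dx": -13.5,"dy": -38.6},{"dx": -13.5,"dy": -38.6}])

```text
validation failed for argument at $.ro...
```

Call:
apply_moves(rows=[{"dx": -13.5,"dy": -38.6},{"wz": -0.11},{"wz": -0.11},{"wz": -0.11},{}])

```text
validation failed for argument at $.ro...
```

```bash
python3 - <<'E'
from h import *
snap('wrist','w1.png'); s=ctrl.get_state()
print(s['clock'],s['q'].round(3),s['eef_pos'],s['eef_rot'].round(3))
f=lambda X,Y,z:ray('top1.png',290+X/6,155+Y/5.7,z)
print(f(398,285,.084),f(399,282,.087),f(413,455,.06),f(235,355,.06),f(402,170,.118),f(405,352,.118))
E
```

```text
0.15 [-1.261  0.616 -0.013  1.425  0.008  1.103 -0.04 ] [0.21402609 0.61326578 0.30299372] [[-0.944  0.329 -0.001]
 [ 0.329  0.944 -0.002]
 [-0.    -0.002 -1.   ]]
[ 0.48384    -0.15272771  0.084     ] [ 0.48402699 -0.15278315  0.087     ] [ 0.4341727  -0.16158459  0.06      ] [ 0.46373071 -0.10537052  0.06      ] [ 0.51131483 -0.1499059   0.118     ] [ 0.45370186 -0.1535164   0.118     ]
```

View pics/w1.png

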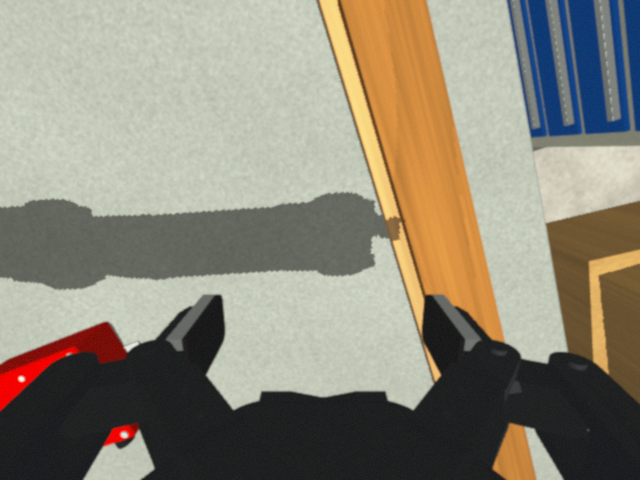

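Every key seems to be required, since the calls were refused and the arm is still at its start. That wrist picture showed only bench and the fingers (4 pictures viewed so far). Resending with full rows.

Call:
apply_moves(rows=[{"dx": -35.4,"dy": -20.8,"dz": 0,"wx": 0,"wy": 0,"wz": 0,"jaw": 100},{"dx": -35.4,"dy": -20.8,"dz": 0,"wx": 0,"wy": 0,"wz": 0,"jaw": 100},{"dx": -35.4,"dy": -20.8,"dz": 0,"wx": 0,"wy": 0,"wz": 0,"jaw": 100},{"dx": -35.4,"dy": -20.8,"dz": 0,"wx": 0,"wy": 0,"wz": 0,"jaw": 100},{"dx": -35.4,"dy": -20.8,"dz": 0,"wx": 0,"wy": 0,"wz": 0,"jaw": 100}])

```text
clock: 0.57
eef_pos: [0.3479, 0.4554, 0.3037]
eef_rot: [[-0.944, 0.329, -0.0], [0.329, 0.944, -0.001], [-0.0, -0.001, -1.0]]
force: [0.5, 0.8, 0.6]
width: 0.0853
```

Call:
apply_moves(rows=[{"dx": -35.4,"dy": -20.8,"dz": 0,"wx": 0,"wy": 0,"wz": 0,"jaw": 100},{"dx": -35.4,"dy": -20.8,"dz": 0,"wx": 0,"wy": 0,"wz": 0,"jaw": 100},{"dx": -35.4,"dy": -20.8,"dz": 0,"wx": 0,"wy": 0,"wz": 0,"jaw": 100},{"dx": -35.4,"dy": -20.8,"dz": 0,"wx": 0,"wy": 0,"wz": 0,"jaw": 100},{"dx": -35.4,"dy": -20.8,"dz": 0,"wx": 0,"wy": 0,"wz": 0,"jaw": 100}])

```text
clock: 0.98
eef_pos: [0.4807, 0.2989, 0.3038]
eef_rot: [[-0.944, 0.329, -0.0], [0.329, 0.944, -0.0], [0.0, -0.0, -1.0]]
force: [0.7, 0.0, 0.4]
width: 0.0856
```

Call:
apply_moves(rows=[{"dx": -13.5,"dy": -38.6,"dz": 0,"wx": 0,"wy": 0,"wz": 0,"jaw": 100},{"dx": -13.5,"dy": -38.6,"dz": 0,"wx": 0,"wy": 0,"wz": 0,"jaw": 100},{"dx": -13.5,"dy": -38.6,"dz": 0,"wx": 0,"wy": 0,"wz": 0,"jaw": 100},{"dx": -13.5,"dy": -38.6,"dz": 0,"wx": 0,"wy": 0,"wz": 0,"jaw": 100},{"dx": -13.5,"dy": -38.6,"dz": 0,"wx": 0,"wy": 0,"wz": 0,"jaw": 100}])

```text
clock: 1.4
eef_pos: [0.4795, 0.0942, 0.3038]
eef_rot: [[-0.944, 0.329, -0.0], [0.329, 0.944, -0.0], [0.0, -0.0, -1.0]]
force: [0.9, -0.4, 0.0]
width: 0.0856
```

Call:
apply_moves(rows=[{"dx": -13.5,"dy": -38.6,"dz": 0,"wx": 0,"wy": 0,"wz": 0,"jaw": 100},{"dx": -13.5,"dy": -38.6,"dz": 0,"wx": 0,"wy": 0,"wz": 0,"jaw": 100},{"dx": -13.5,"dy": -38.6,"dz": 0,"wx": 0,"wy": 0,"wz": 0,"jaw": 100},{"dx": -13.5,"dy": -38.6,"dz": 0,"wx": 0,"wy": 0,"wz": 0,"jaw": 100},{"dx": -13.5,"dy": -38.6,"dz": 0,"wx": 0,"wy": 0,"wz": 0,"jaw": 100}])

```text
clock: 1.82
eef_pos: [0.4797, -0.1101, 0.3039]
eef_rot: [[-0.944, 0.329, -0.0], [0.329, 0.944, 0.0], [0.0, 0.0, -1.0]]
force: [0.9, -0.6, 0.9]
width: 0.0854
```

Call:
apply_moves(rows=[{"dx": 0,"dy": 0,"dz": 0,"wx": 0,"wy": 0,"wz": -0.1,"jaw": 100},{"dx": 0,"dy": 0,"dz": 0,"wx": 0,"wy": 0,"wz": -0.1,"jaw": 100},{"dx": 0,"dy": 0,"dz": 0,"wx": 0,"wy": 0,"wz": -0.1,"jaw": 100},{"dx": 0,"dy": 0,"dz": 0,"wx": 0,"wy": 0,"wz": -0.1,"jaw": 100},{"dx": 0,"dy": 0,"dz": 0,"wx": 0,"wy": 0,"wz": 0,"jaw": 100}])

```text
clock: 2.23
eef_pos: [0.4799, -0.1085, 0.3037]
eef_rot: [[-0.998, -0.065, -0.001], [-0.065, 0.998, 0.0], [0.001, 0.0, -1.0]]
force: [-0.5, 0.2, -0.1]
width: 0.0854
```

```bash
python3 - <<'E'
from h import *
snap('wrist','w2.png'); s=ctrl.get_state()
print(s['clock'],s['q'].round(3),s['eef_pos'],s['eef_rot'].round(3),s['force'])
print(s['eef_rot'].T@(np.array([.4835,-.152,.16])-s['eef_pos'])*1e3)
E
```

```text
2.2833 [ 0.184  0.372 -0.008  1.869  0.004  0.902  1.807] [ 0.47992597 -0.10840112  0.303731  ] [[-0.998 -0.062 -0.001]
 [-0.062  0.998  0.   ]
 [ 0.001  0.    -1.   ]] [-0.57288866  0.6627438   0.6378596 ]
[ -0.94216931 -43.78289659 143.71641468]
```

View pics/w2.png

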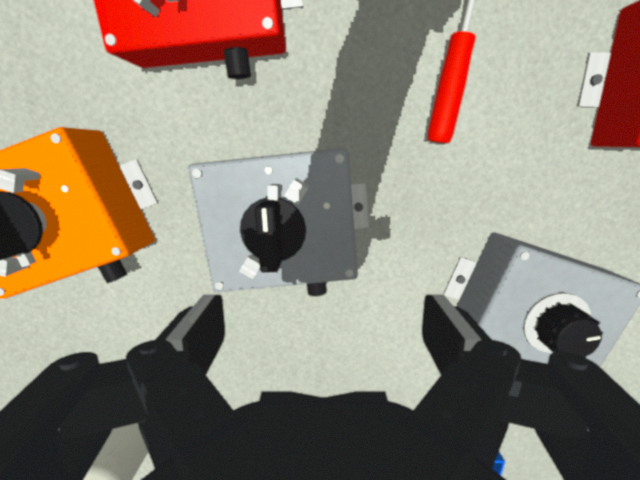

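The wrist view shows the target knob at (272,228), with its white line up at (264,218) and the lamp well to the right at (570,328). Measuring closer.

```bash
python3 - <<'E'
from h import *
im=cv2.imread('pics/w2.png')[150:290,190:360]
cv2.imwrite('pics/crop2.png',cv2.resize(im,None,fx=4.2,fy=4.2,interpolation=cv2.INTER_CUBIC))
print(ray('w2.png',272,228,.084),ray('w2.png',271.5,227.5,.087))
E
```

```text
[ 0.48212213 -0.15388927  0.084     ] [ 0.48096907 -0.15391358  0.087     ]
```

View pics/crop2.png

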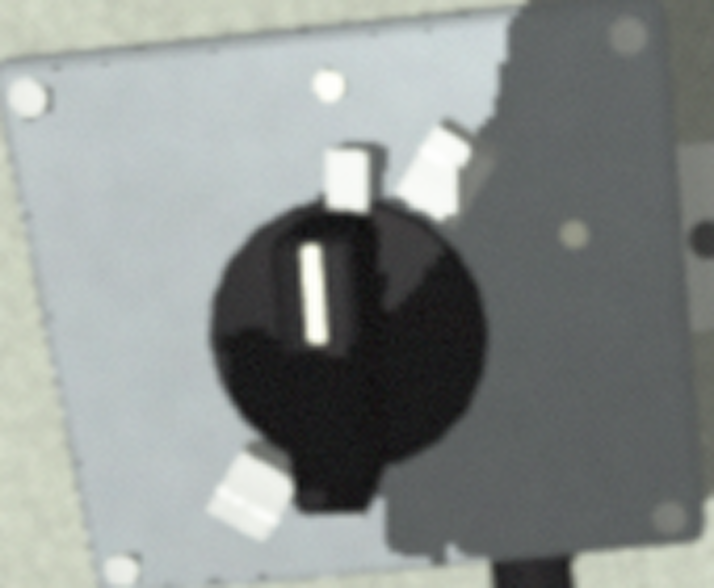

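```bash
python3 - <<'E'
from h import *
f=lambda X,Y,z:ray('w2.png',190+X/4.2,150+Y/4.2,z)[:2]
c=f(349,333,.084);print('skirt',c)
print('screws',np.mean([f(28,98,.061),f(628,36,.061),f(121,570,.061),f(669,518,.061)],axis=0))
a,b=f(311,245,.118),f(319,343,.118);print('line',a,b,np.degrees(np.arctan2(*(a-b)[::-1])), 'on bar axis')
l=f(348,180,.085);print('lug',l,np.degrees(np.arctan2(*(l-c)[::-1])))
for d in [(330,86),(574,235)]:
  p=f(*d,.061);print('dot',p,np.degrees(np.arctan2(*(p-c)[::-1])),np.linalg.norm(p-c))
s=ctrl.get_state();R=s['eef_rot'];print(R.T@(np.array([*c,.17])-s['eef_pos'])*1e3,np.degrees(np.arctan2(R[1,0],R[0,0])))
E
```

```text
skirt [ 0.48323977 -0.15288115]
screws [ 0.48490278 -0.15334436]
line [ 0.45858719 -0.15558615] [ 0.47717039 -0.15374237] -174.33380947069924 on bar axis
lug [ 0.45057206 -0.15376937] -178.44253786755826
dot [ 0.4334756  -0.16166075] -169.9946021152151 0.05053270305138015
dot [ 0.46283422 -0.10595904] 113.50332811545165 0.05116708824457088
[ -0.62256337 -44.64301074 133.71630452] -176.44812688721566
```

Call:
apply_moves(rows=[{"dx": -0.5,"dy": -22.3,"dz": 10,"wx": 0,"wy": 0,"wz": 0,"jaw": 100},{"dx": -0.5,"dy": -22.3,"dz": 30,"wx": 0,"wy": 0,"wz": 0,"jaw": 100},{"dx": 0,"dy": 0,"dz": 35,"wx": 0,"wy": 0,"wz": 0,"jaw": 100},{"dx": 0,"dy": 0,"dz": 35,"wx": 0,"wy": 0,"wz": 0,"jaw": 100},{"dx": 0,"dy": 0,"dz": 0,"wx": 0,"wy": 0,"wz": 0,"jaw": 100}])

```text
clock: 2.7
eef_pos: [0.4803, -0.1519, 0.1883]
eef_rot: [[-0.998, -0.061, -0.013], [-0.061, 0.998, 0.003], [0.013, 0.004, -1.0]]
force: [-1.0, 0.7, -0.5]
width: 0.0853
```

Call:
apply_moves(rows=[{"dx": 0,"dy": 0,"dz": 16.5,"wx": 0,"wy": 0,"wz": 0,"jaw": 100},{"dx": 0,"dy": 0,"dz": 16.5,"wx": 0,"wy": 0,"wz": 0,"jaw": 100},{"dx": 0,"dy": 0,"dz": 0,"wx": 0,"wy": 0,"wz": 0,"jaw": 60},{"dx": 0,"dy": 0,"dz": 0,"wx": 0,"wy": 0,"wz": 0,"jaw": 40},{"dx": 0,"dy": 0,"dz": 0,"wx": 0,"wy": 0,"wz": 0,"jaw": 40}])

```text
clock: 3.12
eef_pos: [0.4849, -0.1527, 0.1626]
eef_rot: [[-0.998, -0.064, 0.003], [-0.064, 0.998, -0.001], [-0.002, -0.001, -1.0]]
force: [-0.4, 0.8, -0.2]
width: 0.0515
```

```bash
python3 - <<'E'
from h import *
c=snap('wrist','w3.png');im=c['pixels'][200:480,100:540,::-1]
cv2.imwrite('pics/w3c.png',cv2.resize(im,None,fx=1.7,fy=1.7))
s=ctrl.get_state();print(s['clock'],s['eef_pos'],s['force'],s['width'])
E
```

```text
3.1667 [ 0.4849481  -0.15279599  0.16261349] [0.09097907 0.07790137 0.47067188] 0.04402326116268162
```

View pics/w3c.png

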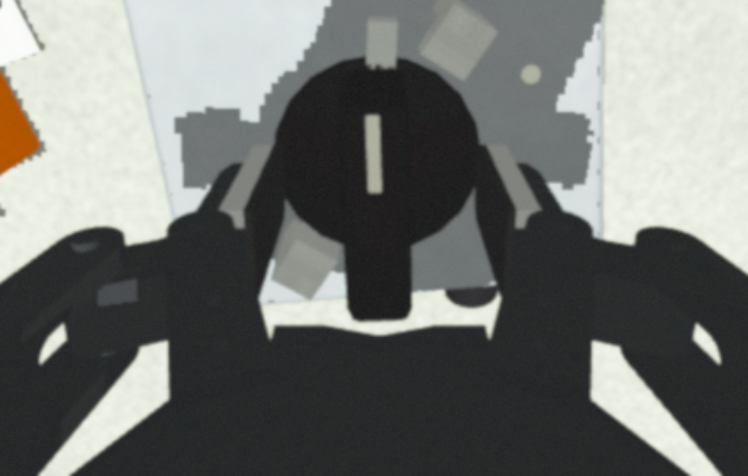

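The bar is centred between the fingers and aligned with the pads (7 pictures viewed). Next I close on it.

Call:
apply_moves(rows=[{"dx": 1,"dy": 0,"dz": 2,"wx": 0,"wy": 0,"wz": 0,"jaw": 20},{"dx": 0,"dy": 0,"dz": 0,"wx": 0,"wy": 0,"wz": 0,"jaw": 0},{"dx": 0,"dy": 0,"dz": 0,"wx": 0,"wy": 0,"wz": 0,"jaw": 0},{"dx": 0,"dy": 0,"dz": 0,"wx": 0,"wy": 0,"wz": 0,"jaw": 0},{"dx": 0,"dy": 0,"dz": 0,"wx": 0,"wy": 0,"wz": 0,"jaw": 0}])

```text
clock: 3.58
eef_pos: [0.4831, -0.1534, 0.1594]
eef_rot: [[-0.998, -0.064, 0.001], [-0.064, 0.998, -0.001], [-0.001, -0.001, -1.0]]
force: [-1.0, -1.7, 3.2]
width: 0.0152
```

Call:
apply_moves(rows=[{"dx": 0,"dy": 0,"dz": 3,"wx": 0,"wy": 0,"wz": 0,"jaw": 0},{"dx": 0,"dy": 0,"dz": 3,"wx": 0,"wy": 0,"wz": 0,"jaw": 0},{"dx": 0,"dy": 0,"dz": 3,"wx": 0,"wy": 0,"wz": 0,"jaw": 0},{"dx": 0,"dy": 0,"dz": 0,"wx": 0,"wy": 0,"wz": 0,"jaw": 0},{"dx": 0,"dy": 0,"dz": 0,"wx": 0,"wy": 0,"wz": 0,"jaw": 0}])

```text
clock: 4.0
eef_pos: [0.4832, -0.1534, 0.15]
eef_rot: [[-0.998, -0.064, 0.0], [-0.064, 0.998, -0.001], [-0.0, -0.001, -1.0]]
force: [-0.3, -3.8, 6.7]
width: 0.0149
```

Call:
apply_moves(rows=[{"dx": 0,"dy": 0,"dz": 2,"wx": 0,"wy": 0,"wz": 0,"jaw": 0},{"dx": 0,"dy": 0,"dz": 1,"wx": 0,"wy": 0,"wz": 0,"jaw": 0},{"dx": 0,"dy": 0,"dz": 1,"wx": 0,"wy": 0,"wz": 0,"jaw": 0},{"dx": 0,"dy": 0,"dz": 0,"wx": 0,"wy": 0,"wz": 0,"jaw": 0},{"dx": 0,"dy": 0,"dz": 0,"wx": 0,"wy": 0,"wz": 0,"jaw": 0}])

```text
clock: 4.42
eef_pos: [0.4832, -0.1534, 0.1478]
eef_rot: [[-0.998, -0.064, 0.001], [-0.064, 0.998, -0.001], [-0.001, -0.001, -1.0]]
force: [-4.3, -1.2, 18.1]
width: 0.0153
```

It has bottomed out (force jumped to 18 N). Turning clockwise with +wz.

Call:
apply_moves(rows=[{"dx": 0,"dy": 0,"dz": 0,"wx": 0,"wy": 0,"wz": 0.09,"jaw": 0},{"dx": 0,"dy": 0,"dz": 0,"wx": 0,"wy": 0,"wz": 0.09,"jaw": 0},{"dx": 0,"dy": 0,"dz": 0,"wx": 0,"wy": 0,"wz": 0.09,"jaw": 0},{"dx": 0,"dy": 0,"dz": 0,"wx": 0,"wy": 0,"wz": 0.09,"jaw": 0},{"dx": 0,"dy": 0,"dz": 0,"wx": 0,"wy": 0,"wz": 0.04,"jaw": 0}])

```text
clock: 4.83
eef_pos: [0.4833, -0.1529, 0.1478]
eef_rot: [[-0.943, 0.333, 0.001], [0.333, 0.943, -0.0], [-0.002, 0.0, -1.0]]
force: [-3.3, -0.9, 18.5]
width: 0.0154
```

```bash
python3 - <<'E'
from h import *
s=ctrl.get_state();R=s['eef_rot'];print(s['eef_pos'],s['force'],s['ft_torque'],np.degrees(np.arctan2(R[1,0],R[0,0])))
E
```

```text
[ 0.48332381 -0.15291842  0.14779429] [-3.3351477  -0.89748773 18.51294466] [0.00767305 0.82364152 0.06328652] 160.55281994983977
```

Passing freely with a turn torque of 0.06 N m, so I carry on.

Call:
apply_moves(rows=[{"dx": 0,"dy": 0,"dz": 0,"wx": 0,"wy": 0,"wz": 0.1,"jaw": 0},{"dx": 0,"dy": 0,"dz": 0,"wx": 0,"wy": 0,"wz": 0.1,"jaw": 0},{"dx": 0,"dy": 0,"dz": 0,"wx": 0,"wy": 0,"wz": 0.1,"jaw": 0},{"dx": 0,"dy": 0,"dz": 0,"wx": 0,"wy": 0,"wz": 0.1,"jaw": 0},{"dx": 0,"dy": 0,"dz": 0,"wx": 0,"wy": 0,"wz": 0.1,"jaw": 0}])

```text
clock: 5.25
eef_pos: [0.4837, -0.1525, 0.1478]
eef_rot: [[-0.667, 0.745, 0.002], [0.745, 0.667, 0.001], [-0.001, 0.002, -1.0]]
force: [-3.5, 0.9, 18.8]
width: 0.0151
```

Call:
apply_moves(rows=[{"dx": 0,"dy": 0,"dz": 0,"wx": 0,"wy": 0,"wz": 0.08,"jaw": 0},{"dx": 0,"dy": 0,"dz": 0,"wx": 0,"wy": 0,"wz": 0.08,"jaw": 0},{"dx": 0,"dy": 0,"dz": 0,"wx": 0,"wy": 0,"wz": 0.06,"jaw": 0},{"dx": 0,"dy": 0,"dz": 0,"wx": 0,"wy": 0,"wz": 0.03,"jaw": 0},{"dx": 0,"dy": 0,"dz": 0,"wx": 0,"wy": 0,"wz": 0,"jaw": 0}])

```text
clock: 5.67
eef_pos: [0.484, -0.1523, 0.1478]
eef_rot: [[-0.466, 0.885, 0.003], [0.885, 0.466, 0.001], [-0.001, 0.003, -1.0]]
force: [-3.0, 0.9, 18.9]
width: 0.0151
```

```bash
python3 - <<'E'
from h import *
s=ctrl.get_state();R=s['eef_rot'];print(s['eef_pos'],s['force'],s['ft_torque'],np.degrees(np.arctan2(R[1,0],R[0,0])))
E
```

```text
[ 0.48398315 -0.15230365  0.14782275] [-3.01608395  0.93165989 18.89008571] [ 0.30179936  0.68200735 -0.07329929] 117.75615789349376
```

Call:
apply_moves(rows=[{"dx": 0,"dy": 0,"dz": 0,"wx": 0,"wy": 0,"wz": 0.03,"jaw": 0},{"dx": 0,"dy": 0,"dz": 0,"wx": 0,"wy": 0,"wz": 0.03,"jaw": 0},{"dx": 0,"dy": 0,"dz": 0,"wx": 0,"wy": 0,"wz": 0.02,"jaw": 0},{"dx": 0,"dy": 0,"dz": 0,"wx": 0,"wy": 0,"wz": 0,"jaw": 0},{"dx": 0,"dy": 0,"dz": 0,"wx": 0,"wy": 0,"wz": 0,"jaw": 0}])

```text
clock: 6.08
eef_pos: [0.4841, -0.1523, 0.1478]
eef_rot: [[-0.397, 0.918, 0.003], [0.918, 0.397, 0.001], [-0.001, 0.003, -1.0]]
force: [-2.9, 0.7, 19.0]
width: 0.0151
```

```bash
python3 - <<'E'
from h import *
s=ctrl.get_state();R=s['eef_rot'];print(s['eef_pos'],s['force'],s['ft_torque'],np.degrees(np.arctan2(R[1,0],R[0,0])),s['q'][6])
E
```

```text
[ 0.48407249 -0.15230147  0.14780268] [-2.88776203  0.65517387 18.99459692] [0.1887108  0.63241395 0.31801828] 113.37912028734176 1.0615357639653058
```

Call:
apply_moves(rows=[{"dx": 0,"dy": 0,"dz": 0,"wx": 0,"wy": 0,"wz": 0.03,"jaw": 0},{"dx": 0,"dy": 0,"dz": 0,"wx": 0,"wy": 0,"wz": 0.03,"jaw": 0},{"dx": 0,"dy": 0,"dz": 0,"wx": 0,"wy": 0,"wz": 0,"jaw": 0},{"dx": 0,"dy": 0,"dz": 0,"wx": 0,"wy": 0,"wz": 0,"jaw": 0},{"dx": 0,"dy": 0,"dz": 0,"wx": 0,"wy": 0,"wz": 0,"jaw": 0}])

```text
clock: 6.5
eef_pos: [0.4842, -0.1522, 0.1478]
eef_rot: [[-0.347, 0.938, 0.002], [0.938, 0.347, -0.0], [-0.001, 0.002, -1.0]]
force: [-2.6, 0.9, 18.3]
width: 0.015
```

```bash
python3 - <<'E'
from h import *
s=ctrl.get_state();R=s['eef_rot'];print(s['eef_pos'],s['force'],s['ft_torque'],np.degrees(np.arctan2(R[1,0],R[0,0])),s['q'][6])
E
```

```text
[ 0.48416772 -0.1522136   0.14783072] [-2.60697953  0.8784957  18.25878098] [0.07488205 0.69133369 1.23999036] 110.3055221136178 1.0231325937042774
```

Torque of 1.24 N m means it is at the end stop. Now I let go in place with a partial opening, which keeps the fingers inside the stops, then rise.

Call:
apply_moves(rows=[{"dx": 0,"dy": 0,"dz": 0,"wx": 0,"wy": 0,"wz": 0,"jaw": 35},{"dx": 0,"dy": 0,"dz": 0,"wx": 0,"wy": 0,"wz": 0,"jaw": 35},{"dx": 0,"dy": 0,"dz": -3,"wx": 0,"wy": 0,"wz": 0,"jaw": 35},{"dx": 0,"dy": 0,"dz": -8,"wx": 0,"wy": 0,"wz": 0,"jaw": 40},{"dx": 0,"dy": 0,"dz": -12,"wx": 0,"wy": 0,"wz": 0,"jaw": 40}])

```text
clock: 6.92
eef_pos: [0.4822, -0.1519, 0.1682]
eef_rot: [[-0.339, 0.941, -0.004], [0.941, 0.339, 0.002], [0.003, -0.003, -1.0]]
force: [-0.9, 0.7, 0.2]
width: 0.034
```

Call:
apply_moves(rows=[{"dx": 0,"dy": 0,"dz": -20,"wx": 0,"wy": 0,"wz": 0,"jaw": 50},{"dx": 0,"dy": 0,"dz": -30,"wx": 0,"wy": 0,"wz": 0,"jaw": 60},{"dx": 0,"dy": 0,"dz": -40,"wx": 0,"wy": 0,"wz": 0,"jaw": 60},{"dx": 0,"dy": 0,"dz": -40,"wx": 0,"wy": 0,"wz": 0,"jaw": 60},{"dx": 0,"dy": 0,"dz": 0,"wx": 0,"wy": 0,"wz": 0,"jaw": 60}])

```text
clock: 7.33
eef_pos: [0.4854, -0.1542, 0.3055]
eef_rot: [[-0.338, 0.941, 0.012], [0.941, 0.338, -0.003], [-0.007, 0.01, -1.0]]
force: [1.1, -1.0, 1.0]
width: 0.0515
```

```bash
python3 - <<'E'
from h import *
c=snap('wrist','w4.png');s=ctrl.get_state();print(s['clock'],s['eef_pos'],s['force'])
E
```

```text
7.3833 [ 0.48415581 -0.15331286  0.30232906] [ 1.0145961  -0.04525825 -0.56902327]
```

View pics/w4.png

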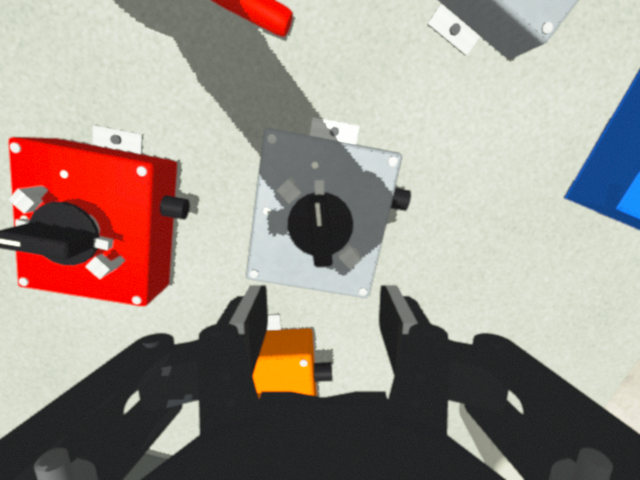

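The white line at (318,214) and the lug at (320,187) now point to the ON dot at (315,165). I'll check the angle and height in a crop, and compare the lamp with the start.

```bash
python3 - <<'E'
from h import *
c=snap('top','top2.png')
a=cv2.imread('pics/w4.png')[150:290,240:410]
A=cv2.resize(a,(680,560),interpolation=cv2.INTER_CUBIC)
cv2.imwrite('pics/crop4.png',A)
L=lambda n:cv2.imread(n)[105:205,150:255]
print('lamp diff',cv2.absdiff(L('pics/top1.png'),L('pics/top2.png')).mean(), cv2.absdiff(L('pics/top1.png'),L('pics/top2.png')).max())
E
```

```text
lamp diff 44.339396825396825 140
```

View pics/crop4.png

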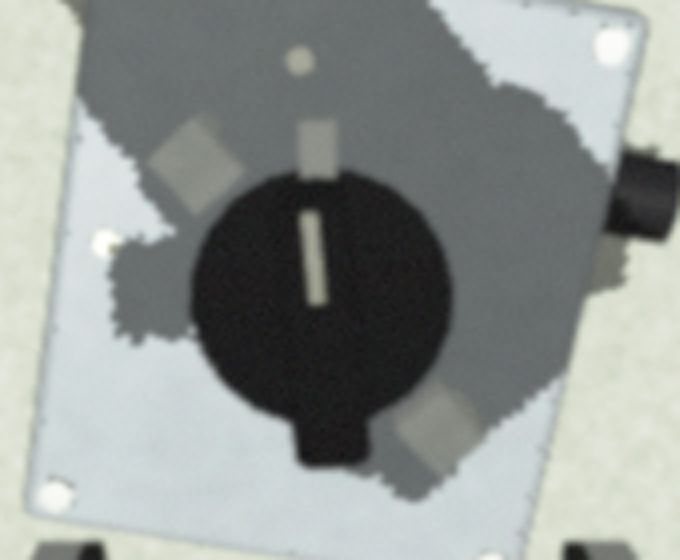

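```bash
python3 - <<'E'
from h import *
f=lambda X,Y,z:ray('w4.png',240+X/4,150+Y/4,z)[:2]
ang=lambda v:np.degrees(np.arctan2(v[1],v[0]))
print('line',ang(f(309,212,.118)-f(317,304,.118)),'len',np.linalg.norm(f(309,212,.118)-f(317,304,.118)),'len if down',np.linalg.norm(f(309,212,.106)-f(317,304,.106)))
c=f(322,296,.084);print(c,'skirt dia',np.linalg.norm(f(191,296,.084)-f(453,296,.084)))
for d in [(301,61),(105,243)]: print('dot',ang(f(*d,.061)-c))
print('lug',ang(f(318,150,.084)-c))
E
```

```text
line 114.43175707761922 len 0.01844766238359528 len if down 0.019307527786640577
[ 0.48444276 -0.1523006 ] skirt dia 0.05878516990239067
dot 115.08488362981103
dot -168.80742448439563
lug 111.18007904617745
```

View pics/top2.png

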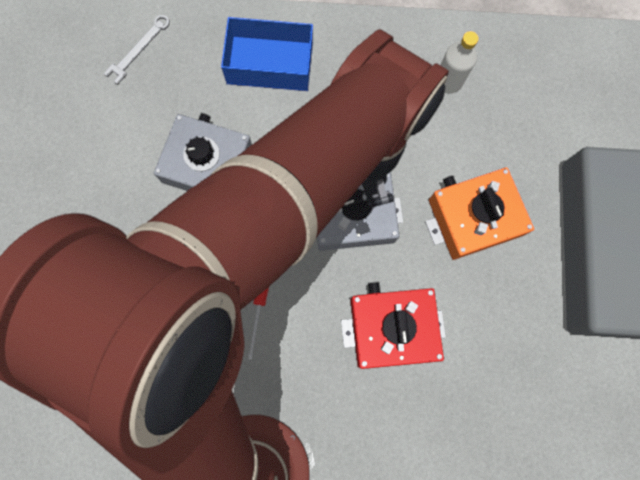

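Line at 114.4° against the ON dot at 115.1°. Line length 18.4 mm, against 18.7 mm before the press, which fits "up". The lamp's line looks the same as at the start; the image difference came from the arm covering part of it. Handing in.

```bash
python3 -c "
from bench import ctrl
print(ctrl.sign_off())"
```

```text
the job is handed in; nothing more can be done
None
```

The extractor is switched on. I gripped the black bar knob on the grey box and pressed it about 12 mm down, to its bottom at roughly 18 N. I turned it clockwise about 1.2 rad until the end stop pushed back with 1.2 N m, then let go and backed off 0.15 m, at about 7.4 s on the clock.

- **Turn:** the white line reads 114.4° against the ON dot at 115.1°. The lug alone read 111°, which is within how well I could pick its pixel.
- **Height:** the line's apparent length (18.4 mm, 18.7 mm before the press) fits the knob being back up. This is a weak check, because a knob still down would read only about 0.9 mm longer.
- **Lamp:** its line looks unchanged in the top view. The numeric image comparison was no use because the arm covered part of that box.
- **Contact:** the arm touches nothing, with about 1 N of residual force.

The first set of move calls was refused because I left keys out of the rows. Nothing moved as a result.

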